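# Set the rule to the shortbread, draw the chef's knife and hold it ready

## Task

Get the baked shortbread slab ready for portioning: lay the aluminium rule flat on the chopping board, its measuring edge flush along the near long side of the slab and centred on it, and let go of it, without shoving the slab out of its place. Then draw the chef's knife (the largest) out of the knife block, leaving the other two knives in the block and everything else where it stands, and turn it level with its cutting edge down. Finish while holding the knife still, a few centimetres above the middle of the slab and square across it (blade parallel to the slab's short sides), ready for the first cut.

Things in the scene. Friction and masses are not known exactly. Their poses are not given: they have to be found in the camera images.
- slab: Baked shortbread slab with small prick marks, 115 (x) x 220 (y) x 22 mm (z), 0.65 kg, loose on the chopping board. Origin: centre of its underside. x points away from the robot (within 0.25 rad), so its near long side is the face at x = -57.5 mm; y runs along the long sides, z up.
- board: Fixed wooden chopping board, 260 (x) x 300 (y) x 18 mm; origin at the centre of its underside, on the worktop; its top is at z = 18 mm. The bare board in front of the slab is at least 60 mm deep. Behind, a wall cabinet hangs from 0.43 m above the worktop, its front 0.65 m from the robot.
- rule_rib (a point): Middle of the grip rib of an aluminium rule, 0.16 kg, lying on the worktop: a strip 50 (x) x 250 (y) x 4 mm with an upright rib along it, 10 mm wide (x), rising 4 to 26 mm above the underside. This point is 15 mm above the underside, 44 mm in -x of the measuring edge (with ticks), 6 mm from the back edge. y along the rule, z up. Pinch the rib across x.
- rule_edge_l (a point): Point on the measuring edge of the rule at its underside, 60 mm from the rule's middle toward +y of the rule. Axes as rule_rib.
- rule_edge_r (a point): Point on the measuring edge of the rule at its underside, 60 mm from the rule's middle toward -y of the rule. Axes as rule_rib.
- rule: The whole rule; origin at the centre of the strip's underside (19 mm in +x and 15 mm below rule_rib), axes as rule_rib.
- knife_block: Fixed wooden knife block, 140 mm wide (y), 165 mm high. Three slots (y = -50, 0, 50 mm), 6 x 46 mm, slope at 35 degrees to the level in its x-z plane and open toward the robot, 112 mm in -x of the origin and 136 mm up. A knife is drawn out along its own -x (toward -x of the block and up), at least 155 mm. Origin: on the worktop, z up.
- chef_handle (a point): Middle of the black handle of the chef's knife (0.18 kg, the largest, in any slot). Handle 120 (x) x 20 (y) x 28 mm (z). x points to the tip, z to the spine (edge at -z); in the block x points 35 degrees down, away from the robot. The handle's front is 58 mm in +x, against the block; from there the blade runs 150 mm, 40 mm deep, edge 28 mm in -z. Pinch the handle across y.
- chef_edge (a point): Point on the chef's knife's cutting edge near the middle of the blade: 128 mm in +x and 28 mm in -z of chef_handle, in the same axes.
- chef_knife: The whole chef's knife; origin where the blade enters the handle, 58 mm in +x and 2 mm in +z of chef_handle, axes as chef_handle.
- utility_knife: Middle-sized knife in another slot of the block (handle 98 x 16 x 22 mm), to be left there. Origin where its blade leaves the block, 12 mm in +z of its handle's axis; axes as the chef's knife.
- paring_knife: Small knife in the remaining slot (handle 80 x 15 x 19 mm), to be left there. Origin where its blade leaves the block, 18 mm in +z of its handle's axis; axes as the chef's knife.
- honey_jar: Round jar with a red lid, 65 mm across, 100 mm high; a bystander. Origin: centre of its underside.
- heart_mug: Mug, 106 x 73 x 88 mm; a bystander. Origin: under its middle.
- salt_shaker: Salt shaker, 44 mm across, 90 mm high; a bystander. Origin: centre of its underside.

How it is judged:
By the outcome, as a careful person would: the job done as asked, in the order asked, and still so for the second after the job is handed in, while the arm keeps its last pose, push and grip.
It also fails if it takes over 61 s, if anything falls off the work surface, if the arm or the gripper's body presses on something with over 40 N, if the wrist force passes 120 N, or if a joint passes its speed limit or range.

## Robot

A 6-joint arm with a two-finger parallel gripper is mounted at the origin on a cart in front of the work surface, level with it; the furniture and walls round the work are solid. World frame = base frame: x ahead of the robot, y to its left, z up, the work surface at z = 0. Lengths are in m, angles in rad, forces in N, time in s.
With the tool pointing down it reaches from about 0.325 to 0.9 m from the base axis. Payload 3.5 kg.
Tool frame: the origin (TCP) lies midway between the tips of the shut fingers; the grasp point (between the pads) lies 19 mm behind it; z points along the fingers, y is the line along which they close (so a half turn about z gives the same grasp; the last joint's range is limited). The gripper opens to 85 mm and grips with 20 to 120 N. Pads are 22 mm wide; open, the fingers measure 114 mm over their backs; the gripper's body (76 mm by 85 mm) begins 54 mm behind the grasp point. The pads swing forward as they close: fully open they stand 13 mm farther back than shut.
Start: joints at [-1.213, 0.276, -0.026, 1.268, 0, 1.467], TCP at [0.278, -0.56, 0.231] pointing down, gripper open.
Joint ranges: [-3.12, 3.12], [-0.85, 1.88], [-1.08, 1.24], [-1.95, 2.15], [-1.57, 1.53], [-3.14, 3.14]. Speed limits (rad/s): [2.57, 2.57, 3.14, 3.14, 3.14, 3.14].

## Interface

Orientations are given as a rotation vector (axis times angle).
In Python, from cell import sense, capture, calibration, hand_in gives the robot as it stands. The module is installed in compiled form; this text tells all that it offers.
- The arm moves only by the tool send_rows, never from a script. Its argument "rows" is a list of rows, each a list of 7 numbers: the turn, a rotation vector about the tool's x, y, z as a fraction of full scale, then the shift along the tool's x, y, z as a fraction of full scale, then the gripper command: -1 is fully open, 1 is shut, values between are in proportion. In form: [[ax, ay, az, x, y, z, jaw], ...]. A call has 1 to 20 rows; each row shifts and turns the commanded pose from where the row before left it, along the tool's axes as they then stand; what a row does not reach is not made up. Full scale, the value 1, is 0.08 m for a shift and 5 degrees for a turn. A row lasts 1/10 s, in which the tool goes at most 50 mm and 8.59 degrees, less where a joint would pass 70% of its speed; a pose out of reach is approached as far as the arm can. A call with a number of a shift or a turn outside -1 to 1 is refused whole. A call with a gripper value outside its range is refused whole. The fingers move at their own pace and stop on an object; "newtons" is the grip in N (left out, the last holds). Time passes only in rows, so rows that do not move let the fingers close. It gives the time, the measured TCP pose, the force, the opening and the grip force at its end, in the units of the state.
- sense(): the state, without advancing time (a new reading comes with each control period).
- capture(name): name is "scene" or "side" or "wrist"; returns the picture (384x512x3 uint8, blue, green, red); there is no depth.
- calibration(name): a dict with "intrinsics" (3x3 intrinsics, pixels), "k1" (the pictures are not rectified: a ray, as slopes to the right and down, at radius r is drawn at 1 + k1 r^2 times it, then the intrinsics apply), "rvec" (rotation vector, rad) and "tvec" (3), from world to camera coordinates, as OpenCV has them; the wrist camera has in their place "mount" (4x4, takes a point from camera to tool coordinates, whose origin is the TCP and whose axes are the flange's). Camera axes: x right, y down, z forward; pixel columns grow to the right and rows downward; lengths in m; the calibration is good to about 2 mm. A picture is of the moment at which its call begins: read the wrist's pose just before it. calibration takes no time and is no camera call.
- hand_in(): hands the job in; it is judged then, once.
The state is a dict: "t": time; "q": joint angles; "qvel": joint speeds; "tau": joint torques, N m; "ee_pos": TCP position; "eef_rot": TCP orientation; "wrist_force": force on the tool from outside, world axes, zero at the start; "ft_torque": the same for the moment, N m; "width": opening from 0.0 (shut) to 1.0 (fully open); "gripper_force": force on a finger pad.
Only numpy, scipy, OpenCV 4.12 (cv2) and the standard library are available. Lean on these libraries where they do the work, as an engineer would, in place of code of your own. Each camera call takes 0.05 s, during which the arm holds its last target. There are 200 camera calls.

## Working session

There is one attempt and no reset: what is moved stays moved. The work goes in short steps, Python scripts to look and compute and a tool call to move; the robot and the scene stay as the last step left them, time stands still between calls to the robot, and variables do not carry over. Pictures are saved under pics/ and viewed, at most 10 in all, crops included, and the job is handed in when it is done.

Besides the shell and the picture viewer there is one more tool, called after "Call:" as a command line: name --pt "numbers of a row" for each row, then --argument value for the rest. send_rows: Moves the arm, as the interface text tells. Its arguments: {"type":"object","properties":{"rows":{"type":"array"},"newtons":{"type":"number"}},"required":["rows"]}

```bash
mkdir -p pics; cat > h.py <<'E'
import numpy as np, cv2
from scipy.spatial.transform import Rotation as R
from cell import sense, capture, calibration
def cam(name, s=None):
    c=calibration(name); K=np.array(c["intrinsics"]); k1=c["k1"]
    if name=="wrist":
        M=np.array(c["mount"]); T=np.eye(4); T[:3,:3]=R.from_rotvec(s["eef_rot"]).as_matrix(); T[:3,3]=s["ee_pos"]
        W=np.linalg.inv(T@M); rv=cv2.Rodrigues(W[:3,:3])[0]; t=W[:3,3]
    else: rv=np.array(c["rvec"],float); t=np.array(c["tvec"],float)
    return K,np.array([k1,0,0,0.]),rv.reshape(3,1),t.reshape(3,1)
def ray(c,uv):
    K,d,rv,t=c; p=cv2.undistortPoints(np.array([[uv]],float),K,d)[0,0]
    Rm=cv2.Rodrigues(rv)[0]; return (-Rm.T@t).ravel(), Rm.T@np.array([p[0],p[1],1])
def onz(c,uv,z):
    o,v=ray(c,uv); return o+v*(z-o[2])/v[2]
def tri(obs):
    A=np.zeros((3,3));b=np.zeros(3)
    for c,uv in obs:
        o,v=ray(c,uv); v=v/np.linalg.norm(v); P=np.eye(3)-np.outer(v,v); A+=P;b+=P@o
    x=np.linalg.solve(A,b); return x
def proj(c,X):
    K,d,rv,t=c; return cv2.projectPoints(np.atleast_2d(np.array(X,float)),rv,t,K,d)[0][:,0]
E
python3 - <<'E'
from h import *
s=sense(); print({k:np.round(v,3) for k,v in s.items()})
for n in ("scene","side"):
    c=cam(n); o,v=ray(c,(256,192)); print(n,o,v)
    cv2.imwrite(f"pics/{n}0.png",cv2.resize(capture(n),(800,600),interpolation=cv2.INTER_CUBIC))
print(calibration("wrist"))
E
```

```text
{'t': np.float64(0.0), 'q': array([-1.213,  0.277, -0.028,  1.268,  0.   ,  1.467]), 'qvel': array([-0.   ,  0.001,  0.   , -0.001,  0.   , -0.   ]), 'tau': array([ 1.0000e-03, -4.4551e+01,  2.9520e+01,  1.6000e-02, -0.0000e+00,
        0.0000e+00]), 'ee_pos': array([ 0.278, -0.559,  0.23 ]), 'eef_rot': array([-3.056, -0.717,  0.   ]), 'wrist_force': array([ 0.186, -0.783, -0.235]), 'ft_torque': array([ 0.037, -0.021,  0.039]), 'gripper_force': np.float64(0.0), 'width': np.float64(0.996)}
scene [0.10460993 0.81768428 0.92512783] [ 0.36718275 -0.67845654 -0.63664909]
side [ 0.32477809 -1.2256301   0.78353944] [ 0.16560368  0.86212395 -0.47889239]
{'intrinsics': array([[296.96541164,   0.        , 258.77683503],
       [  0.        , 296.96541164, 192.1406388 ],
       [  0.        ,   0.        ,   1.        ]]), 'k1': 0.017942875383326735, 'mount': array([[ 4.34605482e-04, -9.64929173e-01, -2.62510004e-01,
         6.73626769e-02],
       [ 9.99999572e-01,  2.04975909e-04,  9.02129662e-04,
        -6.08926757e-04],
       [-8.16683002e-04, -2.62510284e-01,  9.64928849e-01,
        -1.42578904e-01],
       [ 0.00000000e+00,  0.00000000e+00,  0.00000000e+00,
         1.00000000e+00]])}
```

View pics/scene0.png

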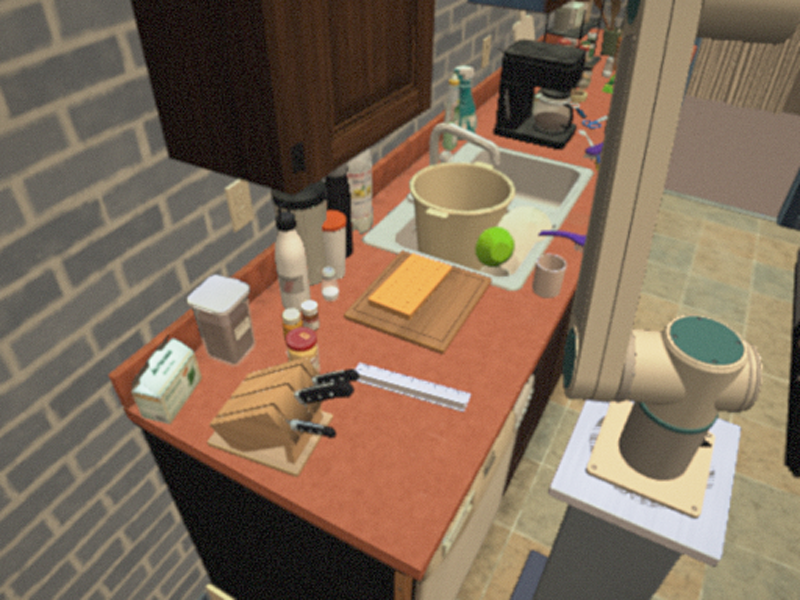

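View pics/side0.png

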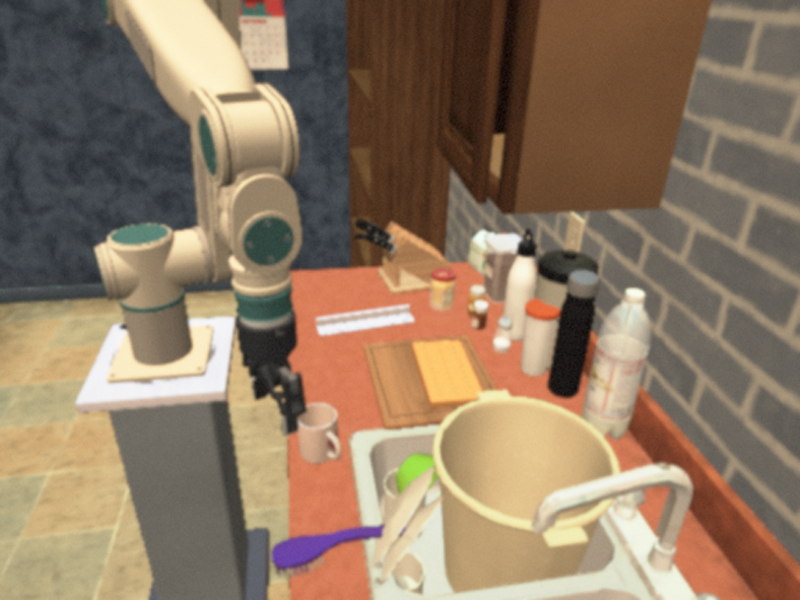

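The scene view shows the rule running away from the robot (800-px picture, ends about (357,368) and (468,405)), the slab on the board around (411,285), and the knife handles at (335,378), (325,392) and (315,428). The side view shows the same objects, with the rule at (317-413, 307-332).

```bash
python3 - <<'E'
from h import *
S=800/512
sc=cam("scene"); sd=cam("side")
f=lambda u,v:(u/S,v/S)
for n,a in dict(rA=(357,380),rB=(465,408),rC=(360,366),slabTL=(404,252),slabTR=(453,267),slabBR=(418,314),slabBL=(370,295)).items():
    print(n,onz(sc,f(*a),0.005 if n[0]=='r' else .04))
for n,a in dict(slFar=(413,343),slFarR=(462,338),slNR=(482,398),slNL=(427,405)).items(): print(n,onz(sd,f(*a),.04))
for n,a in dict(l=(317,330),r=(413,322),l2=(317,320),r2=(411,308)).items(): print(n,onz(sd,f(*a),.004))
for n,a in dict(boardN=(442,347),bR=(490,285),bL=(348,315),bT=(408,250)).items(): print(n,onz(sc,f(*a),.018))
for n,a in dict(topH=(357,375),mid=(353,392),low=(334,432),bL=(210,438),bN=(293,468),bR=(334,425)).items(): print(n,onz(sc,f(*a),.0 if n[0]=='b' else .19))
E
```

```text
rA [0.58631946 0.11345945 0.005     ]
rB [0.35669794 0.07148728 0.005     ]
rC [0.60239158 0.0755324  0.005     ]
slabTL [ 0.70088366 -0.30275684  0.04      ]
slabTR [ 0.56188915 -0.30597031  0.04      ]
slabBR [ 0.55499432 -0.10180988  0.04      ]
slabBL [ 0.68611907 -0.1068083   0.04      ]
slFar [ 0.57518593 -0.09662872  0.04      ]
slFarR [ 0.6944565  -0.09133786  0.04      ]
slNR [ 0.67397036 -0.31768388  0.04      ]
slNL [ 0.55851772 -0.32337124  0.04      ]
l [0.35986814 0.05063283 0.004     ]
r [0.60682981 0.05626886 0.004     ]
l2 [0.36253602 0.10003962 0.004     ]
r2 [0.61586818 0.12944456 0.004     ]
boardN [ 0.46877186 -0.05221533  0.018     ]
bR [ 0.46103432 -0.31092355  0.018     ]
bL [ 0.70703611 -0.04084725  0.018     ]
bT [ 0.71083882 -0.3441073   0.018     ]
topH [0.49556444 0.2452927  0.19      ]
mid [0.48098904 0.281062   0.19      ]
low [0.46262789 0.3651333  0.19      ]
bL [0.75569139 0.38014768 0.        ]
bN [0.57494753 0.35490413 0.        ]
bR [ 5.64685310e-01  2.33838962e-01 -1.11022302e-16]
```

Call:
send_rows --pt "0 0 0 0.4 -0.444 -0.018 -1" --pt "0 0 0 0.4 -0.444 -0.018 -1" --pt "0 0 -1 0.4 -0.444 -0.018 -1" --pt "0 0 0 0.34 -0.477 -0.018 -1" --pt "0 0 0 0.34 -0.477 -0.018 -1" --pt "0 0 0 0.34 -0.477 -0.018 -1" --pt "0 0 0 0.36 -0.48 -0.018 -1" --pt "0 0 0 0.36 -0.48 -0.018 -1" --pt "0 0 0 0.36 -0.48 -0.018 -1" --pt "0 0 0 0.36 -0.48 -0.018 -1" --pt "0 0 0 0.36 -0.48 -0.018 -1" --pt "0 0 0 0.36 -0.48 -0.018 -1" --pt "0 0 0 0.36 -0.48 -0.018 -1" --pt "0 0 -1 0 0 0 -1" --pt "0 0 -1 0 0 0 -1" --pt "0 0 -1 0 0 0 -1" --pt "0 0 -1 0 0 0 -1" --pt "0 0 -1 0 0 0 -1" --pt "0 0 -1 0 0 0 -1" --pt "0 0 -1 0 0 0 -1"

```text
t: 2.1
ee_pos: [0.3581, 0.0531, 0.2496]
eef_rot: [-2.625, -1.725, 0.001]
wrist_force: [0.4, -0.2, 0.7]
width: 0.997
gripper_force: 0.0
```

Call:
send_rows --pt "0 0 -1 0 0 0 -1" --pt "0 0 -1 0 0 0 -1" --pt "0 0 -1 0 0 0 -1" --pt "0 0 -1 0 0 0 -1" --pt "0 0 -1 0 0 0 -1" --pt "0 0 -1 0 0 0 -1" --pt "0 0 -1 0 0 0 -1" --pt "0 0 -1 0 0 0 -1" --pt "0 0 -1 0 0 0 -1" --pt "0 0 -1 0 0 0 -1" --pt "0 0 -1 0 0 0 -1" --pt "0 0 -1 0 0 0 -1" --pt "0 0 -1 0 0 0 -1" --pt "0 0 -1 0 0 0 -1" --pt "0 0 -1 0 0 0 -1" --pt "0 0 -1 0 0 0 -1" --pt "0 0 -1 0 0 0 -1" --pt "0 0 -1 0 0 0 -1" --pt "0 0 -1 0 0 0 -1" --pt "0 0 -1 0 0 0 -1"

```text
t: 4.1
ee_pos: [0.358, 0.053, 0.2496]
eef_rot: [-0.366, -3.119, 0.0]
wrist_force: [0.3, 0.7, -0.3]
width: 1.003
gripper_force: 0.0
```

Call:
send_rows --pt "0 0 -1 0 0 0 -1" --pt "0 0 -1 0 0 0 -1" --pt "0 0 -0.7 0 0 0 -1" --pt "0 0 0 0 0 0 -1"

```text
t: 4.5
ee_pos: [0.3581, 0.053, 0.2496]
eef_rot: [-0.003, -3.141, -0.0]
wrist_force: [0.5, 0.3, -0.0]
width: 1.0
gripper_force: 0.0
```

```bash
cat > shot.py <<'E'
from h import *
import sys,json
n=sys.argv[1]; s=sense(); im=capture("wrist")
json.dump({k:np.asarray(s[k]).tolist() for k in("ee_pos","eef_rot","q","t","wrist_force","width")},open(n+".json","w"))
cv2.imwrite("pics/"+n+".png",cv2.resize(im,(800,600),interpolation=cv2.INTER_CUBIC))
m=R.from_rotvec(s["eef_rot"]).as_matrix()
print("t",s["t"],"pos",np.round(s["ee_pos"],4),"q",np.round(s["q"],2),"width",s["width"]);print(np.round(m,4))
E
python3 shot.py w1
```

```text
t 4.5 pos [0.3581 0.053  0.2496] q [-0.03 -0.22 -0.5   1.29  0.   -0.03] width 0.9995863724827073
[[-1.0e+00  1.9e-03 -9.0e-04]
 [ 1.9e-03  1.0e+00  0.0e+00]
 [ 9.0e-04  0.0e+00 -1.0e+00]]
```

View pics/w1.png

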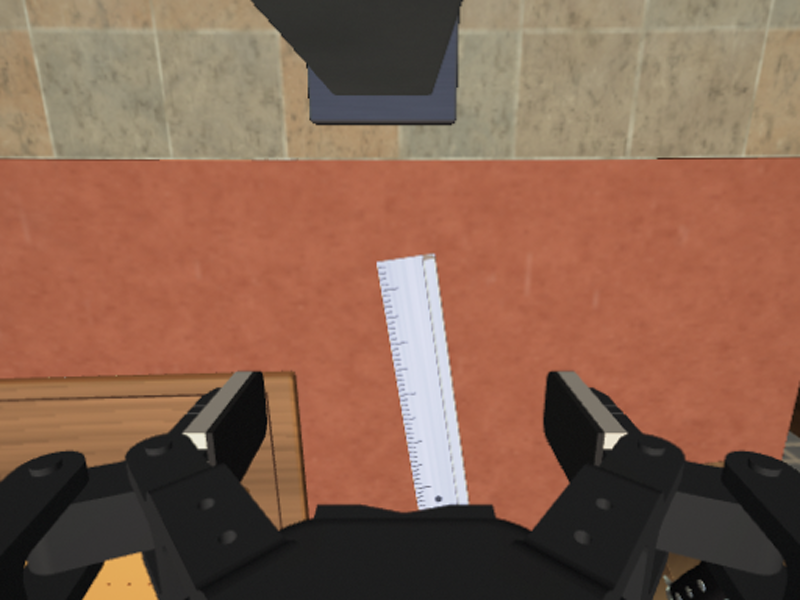

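The wrist view (800 px) shows the tick edge of the rule from (377,262) to (418,508), so it faces −y, with the rib at right from (430,256) to (462,503). The near end of the rule is at about (405,258).

```bash
python3 - <<'E'
from h import *
import json
s=json.load(open("w1.json")); c=cam("wrist",s); S=800/512
f=lambda u,v:(u/S,v/S)
a=onz(c,f(377,262),.004); b=onz(c,f(418,508),.004); print(a,b)
u=(b-a)[:2]/np.linalg.norm((b-a)[:2]); x=np.array([u[1],-u[0]]); print("az y",np.degrees(np.arctan2(u[1],u[0])))
mid=a[:2]+u*.125; print("mid edge",mid,"rib",mid-x*.044,"centre",mid-x*.025)
print(onz(c,f(433,256),.026),onz(c,f(463,503),.026))
sd=cam("side")
for e in (0,.125,.25):print(np.r_[a[:2]+u*e,.004], proj(sd,np.r_[a[:2]+u*e,.004])*S)
print(np.r_[a[:2]+u*.25-x*.05,.0], proj(sd,np.r_[a[:2]+u*.25-x*.05,.0])*S)
E
```

```text
[0.36428234 0.03059409 0.004     ] [0.60951763 0.06685617 0.004     ]
az y 8.411176701059771
mid edge [0.48793781 0.04887859] rib [0.48150167 0.09240532] centre [0.48428091 0.07360969]
[0.35542942 0.07665008 0.026     ] [0.58612314 0.10767876 0.026     ]
[0.36428234 0.03059409 0.004     ] [[319.22997135 334.06147901]]
[0.48793781 0.04887859 0.004     ] [[367.74315304 326.73166362]]
[0.61159329 0.06716309 0.004     ] [[413.97830784 319.75041796]]
[0.60427949 0.11662529 0.        ] [[407.62461901 311.91609464]]
```

Call:
send_rows --pt "0 0 -1 -0.4 0.065 0 -1" --pt "0 0 -0.7 -0.4 0.065 0.438 -1" --pt "0 0 0 -0.4 0.065 0.438 -1" --pt "0 0 0 -0.4 0.065 0.438 -1" --pt "0 0 0 0 0 0.438 -0.2" --pt "0 0 0 0 0 0 -0.2" --pt "0 0 0 0 0 0 -0.2"

```text
t: 5.25
ee_pos: [0.4825, 0.0857, 0.1095]
eef_rot: [0.229, -3.13, -0.0]
wrist_force: [0.0, 0.2, 0.3]
width: 0.604
gripper_force: 0.0
```

```bash
python3 shot.py w2
```

```text
t 5.25 pos [0.4825 0.0857 0.1095] q [ 0.04  0.14 -0.47  0.96 -0.   -0.1 ] width 0.6037072644295247
[[-9.894e-01 -1.455e-01 -3.100e-03]
 [-1.455e-01  9.894e-01 -2.000e-04]
 [ 3.100e-03  3.000e-04 -1.000e+00]]
```

View pics/w2.png

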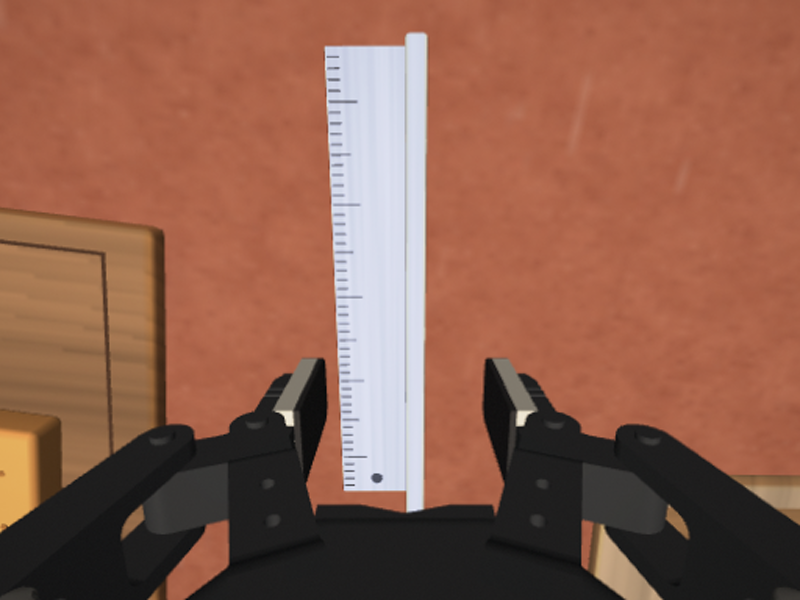

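The rule now lies straight in view. Its measuring edge runs from (325,46) to (344,491), and the rib's top runs between (416,34) and (416,510), close to midway between the fingers.

```bash
python3 - <<'E'
from h import *
import json
S=800/512; f=lambda u,v:(u/S,v/S)
s=json.load(open("w2.json")); c=cam("wrist",s); c1=cam("wrist",json.load(open("w1.json")))
print("tri near corner",tri([(c,f(325,46)),(c1,f(377,262))]))
a=onz(c,f(325,46),.004); b=onz(c,f(344,491),.004); print(a,b,np.linalg.norm(b-a))
u=(b-a)[:2]/np.linalg.norm((b-a)[:2]); x=np.array([u[1],-u[0]]); mid=(a+b)[:2]/2
print("az y",np.degrees(np.arctan2(u[1],u[0])),"rib",mid-x*.044)
r=[onz(c,f(416,v),.026)[:2] for v in (34,250,505)]; print("rib line offs from edge",[float((p-mid)@-x) for p in r])
m=R.from_rotvec(s["eef_rot"]).as_matrix(); g=np.r_[mid-x*.044,.007]
print("tool delta",m.T@(g-np.array(s["ee_pos"])))
E
```

```text
tri near corner [0.36441317 0.03045231 0.00382429]
[0.36445419 0.03047424 0.004     ] [0.6107691  0.06748582 0.004     ] 0.24908008903605697
az y 8.545404587776964 rib [0.48107355 0.09249156]
rib line offs from edge [0.04320469329673669, 0.043593613323297795, 0.04413078652336549]
tool delta [0.00010287 0.00694621 0.10246789]
```

Call:
send_rows --pt "0 0 0 0 0.083 0.42 -0.2" --pt "0 0 0 0 0 0.42 -0.2" --pt "0 0 0 0 0 0.3 -0.2" --pt "0 0 0 0 0 0.128 -0.2" --pt "0 0 0 0 0 0 -0.2" --pt "0 0 0 0 0 0 1" --pt "0 0 0 0 0 0 1" --pt "0 0 0 0 0 0 1" --pt "0 0 0 0 0 0 1" --pt "0 0 0 0 0 0 1" --pt "0 0 0 0 0 0 1" --newtons 50

```text
t: 6.4
ee_pos: [0.4846, 0.0923, 0.0101]
eef_rot: [-0.23, 3.13, -0.001]
wrist_force: [-1.0, -0.0, 7.3]
width: 0.105
gripper_force: 50.7
```

Call:
send_rows --pt "0 0 0 0 0 -0.2 1" --pt "0 0 0 0 0 -0.5 1" --pt "0 0 0 0 0 -0.55 1" --pt "0 0 0 0.055 -0.55 -0.25 1" --pt "0 0 -1 0.055 -0.616 0 1" --pt "0 0 0 0.055 -0.616 0 1" --pt "0 0 0 0.055 -0.616 0 1" --pt "0 0 0 0.055 -0.616 0 1" --pt "0 0 0 0.055 -0.616 0 1" --pt "0 0 -1 0 0 0 1" --pt "0 0 -1 0 0 0 1" --pt "0 0 -1 0 0 0 1" --pt "0 0 -1 0 0 0 1" --pt "0 0 -1 0 0 0 1" --pt "0 0 -1 0 0 0 1" --pt "0 0 -1 0 0 0 1" --pt "0 0 -1 0 0 0 1" --pt "0 0 -1 0 0 0 1" --pt "0 0 -1 0 0 0 1" --pt "0 0 -1 0 0 0 1"

```text
t: 8.4
ee_pos: [0.5159, -0.1968, 0.1283]
eef_rot: [1.77, -2.595, -0.001]
wrist_force: [0.0, -0.5, -2.1]
width: 0.098
gripper_force: 49.7
```

Call:
send_rows --pt "0 0 -1 0 0 0 1" --pt "0 0 -1 0 0 0 1" --pt "0 0 -1 0 0 0 1" --pt "0 0 -1 0 0 0 1" --pt "0 0 -0.3 0 0 0 1" --pt "0 0 0 0 0 0 1"

```text
t: 9.0
ee_pos: [0.5161, -0.1969, 0.1283]
eef_rot: [2.218, -2.224, -0.001]
wrist_force: [-0.0, 0.0, -1.4]
width: 0.104
gripper_force: 49.7
```

```bash
python3 shot.py w3
```

```text
t 9.0 pos [ 0.5161 -0.1969  0.1283] q [-0.48  0.23 -0.32  1.02  0.   -2.05] width 0.10414369476044189
[[-2.7e-03 -1.0e+00 -4.0e-04]
 [-1.0e+00  2.7e-03  2.0e-04]
 [-2.0e-04  4.0e-04 -1.0e+00]]
```

View pics/w3.png

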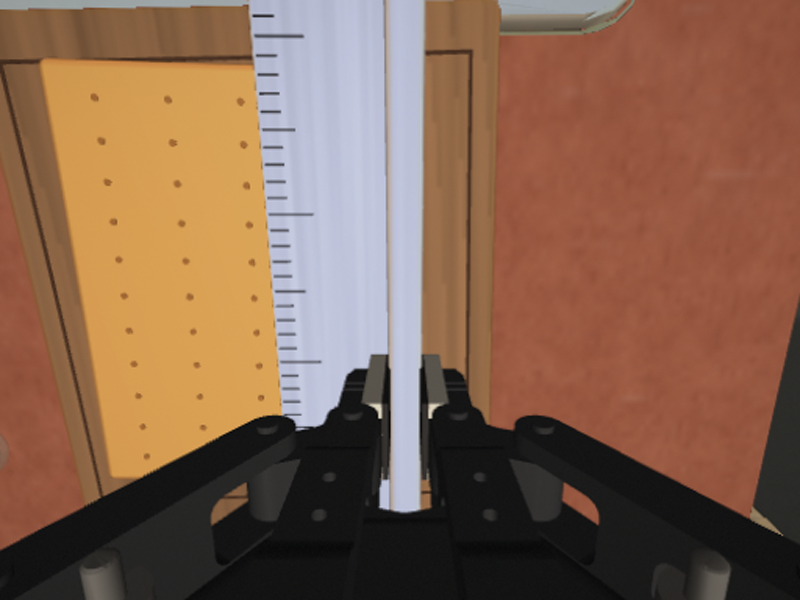

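The held rule covers the slab's near edge. The slab's top shows its far long edge from (42,60) to (110,477), its −y short edge from (42,60) to (254,65), and its +y edge at v≈477. The rule's tick edge runs from (249,0) to (283,425).

```bash
python3 - <<'E'
from h import *
import json
S=800/512; f=lambda u,v:(u/S,v/S)
s=json.load(open("w3.json")); c=cam("wrist",s)
img=cv2.imread("pics/w3.png")
# far long edge refined: orange/other transition along rows
hsv=cv2.cvtColor(img,cv2.COLOR_BGR2HSV)
m=((hsv[...,0]>13)&(hsv[...,0]<24)&(hsv[...,1]>150)&(hsv[...,2]>195)).astype(np.uint8)
P=[]
for v in range(80,460,20):
    u=np.flatnonzero(m[v,:200]); 
    if len(u): P.append((u[0],v))
print(P)
W=np.array([onz(c,f(*p),.04)[:2] for p in P]); k=np.polyfit(W[:,1],W[:,0],1); print("far edge x=a y+b",k,"resid mm",np.abs(np.polyval(k,W[:,1])-W[:,0]).max()*1e3)
e1=[onz(c,f(u,v),.04)[:2] for u,v in((60,60),(150,62),(240,64.5))]; e2=[onz(c,f(u,477),.04)[:2] for u in(120,150)]
print(e1,e2)
th=-np.arctan(k[0]); yv=np.array([-np.sin(th),np.cos(th)]); xv=np.array([np.cos(th),np.sin(th)])
print("yaw deg",np.degrees(th), "y-ends",[float(p@yv) for p in e1+e2])
far=np.array([np.polyval(k,-.2),-.2])@xv; print("far x'",far)
ym=(np.mean([p@yv for p in e1])+np.mean([p@yv for p in e2]))/2
cen=xv*(far-.0575)+yv*ym; print("centre",cen)
sc=cam("scene");sd=cam("side")
C=[np.r_[cen+xv*a*.0575+yv*b*.11,.04] for a in(-1,1) for b in(-1,1)]
print("corners",C,proj(sc,C)*S,proj(sd,C)*S)
for z in(.118,.123,.128):
    a=onz(c,f(249,0),z);b=onz(c,f(283,425),z);print(z,a,b,(a-b)[0]/(a-b)[1])
E
```

```text
[(np.int64(45), 80), (np.int64(48), 100), (np.int64(52), 120), (np.int64(55), 140), (np.int64(59), 160), (np.int64(62), 180), (np.int64(66), 200), (np.int64(69), 220), (np.int64(73), 240), (np.int64(76), 260), (np.int64(79), 280), (np.int64(83), 300), (np.int64(86), 320), (np.int64(90), 340), (np.int64(93), 360), (np.int64(96), 380), (np.int64(100), 400), (np.int64(103), 420), (np.int64(106), 440)]
far edge x=a y+b [0.02193587 0.68538773] resid mm 0.28244354386397497
[array([ 0.67019761, -0.31112427]), array([ 0.63056109, -0.31063943]), array([ 0.59048093, -0.30982661])] [array([ 0.67879579, -0.09573664]), array([ 0.66192832, -0.09554725])]
yaw deg -1.2566311185558992 y-ends [-0.29635161680649547, -0.29673614555401706, -0.29680250234990235, -0.08082721853471328, -0.08100778577578341]
far x' 0.685222895097811
centre [ 0.623432   -0.20249473]
corners [array([ 0.56353347, -0.31120726,  0.04      ]), array([ 0.5683582 , -0.09126018,  0.04      ]), array([ 0.67850581, -0.31372928,  0.04      ]), array([ 0.68333054, -0.09378219,  0.04      ])] [[453.28387763 265.74038835]
 [410.67199524 314.74554894]
 [413.56338512 252.33044089]
 [368.16070364 298.39589577]] [[428.1346385  400.95706156]
 [409.68022228 341.98169963]
 [483.56856002 396.59670074]
 [457.71381989 338.89843968]]
0.118 [ 0.56121858 -0.31054246  0.118     ] [ 0.56133989 -0.17341033  0.118     ] 0.0008846247078479229
0.123 [ 0.55975884 -0.30896479  0.123     ] [ 0.55987618 -0.17631684  0.123     ] 0.0008846247078478277
0.128 [ 0.5582991  -0.30738712  0.128     ] [ 0.55841247 -0.17922336  0.128     ] 0.0008846247078477252
```

Call:
send_rows --pt "0 0 0.24 0.013 0.113 0.3 1" --pt "0 0 0 0 0 0.4 1" --pt "0 0 0 0 0 0.3 1" --pt "0 0 0 0 0 0.18 1" --pt "0 0 0 0 0 0 1"

```text
t: 9.55
ee_pos: [0.5049, -0.1969, 0.0316]
eef_rot: [2.194, -2.246, -0.008]
wrist_force: [-0.9, 0.7, -1.6]
width: 0.105
gripper_force: 49.7
```

```bash
python3 shot.py w4
```

```text
t 9.55 pos [ 0.5049 -0.1969  0.0316] q [-0.49  0.32 -0.43  0.82 -0.   -2.04] width 0.10485452628721732
[[-0.0237 -0.9997 -0.0049]
 [-0.9997  0.0237  0.0026]
 [-0.0025  0.0049 -1.    ]]
```

View pics/w4.png

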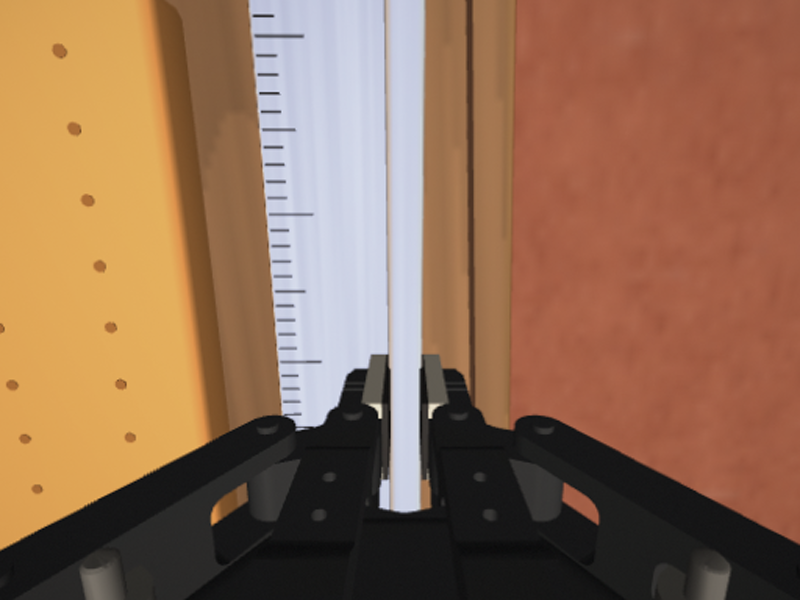

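The rule hangs about 15–20 mm short of the slab. Its tick edge runs from (249,0) to (283,425), and the near face's base runs roughly from (183,50) to (228,440). I'll enlarge that part of the picture.

```bash
python3 - <<'E'
import cv2,numpy as np
im=cv2.imread("pics/w4.png")[0:440,130:310]
a=im[0:220];b=im[220:440]
o=np.hstack([cv2.resize(x,None,fx=2.2,fy=2.7,interpolation=cv2.INTER_CUBIC) for x in(a,b)])
print(o.shape); cv2.imwrite("pics/w4c.png",o)
E
```

```text
(594, 792, 3)
```

View pics/w4c.png

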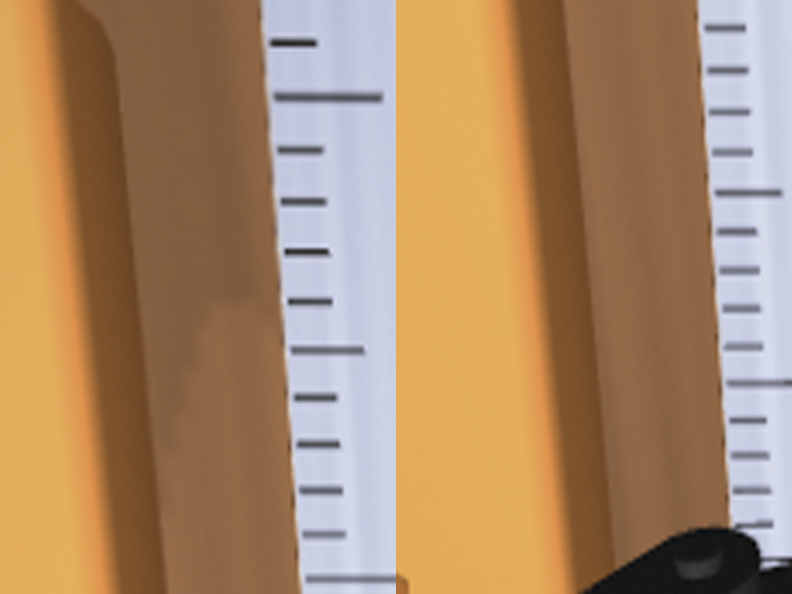

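The slab's base edge passes through (183.6,26), (206.6,220) and (229,427). The rule's tick edge passes through (249.1,0), (266.6,212) and (281,405).

```bash
python3 - <<'E'
from h import *
import json
S=800/512; f=lambda u,v:(u/S,v/S)
s=json.load(open("w4.json")); c=cam("wrist",s)
B=np.array([onz(c,f(*p),.018)[:2] for p in((183.6,26),(206.6,220),(229,427))])
kb=np.polyfit(B[:,1],B[:,0],1); print("slab near",kb,np.polyval(kb,-.2))
for zt in(.0245,.027):
    E=np.array([onz(c,f(*p),zt)[:2] for p in((249.1,0),(266.6,212),(281,405))])
    ke=np.polyfit(E[:,1],E[:,0],1); print(zt,"rule",ke,np.polyval(ke,-.2),"gap",np.polyval(kb,-.2)-np.polyval(ke,-.2),"dangle",np.degrees(ke[0]-kb[0]))
E
```

```text
slab near [0.02432822 0.57592876] 0.5710631186407792
0.0245 rule [0.0241644  0.55402965] 0.5491967722243783 gap 0.02186634641640084 dangle -0.00938625854148333
0.027 rule [0.0241644  0.55331113] 0.5484782503350722 gap 0.02258486830570694 dangle -0.009386258541476374
```

Call:
send_rows --pt "0 0 0 0.02 -0.1 0.02 1" --pt "0 0 0 0 -0.1 0.01 1" --pt "0 0 0 0 0 0 1" --pt "0 0 0 0 0 0 1"

```text
t: 10.0
ee_pos: [0.5244, -0.2005, 0.0324]
eef_rot: [-2.196, 2.246, -0.003]
wrist_force: [-0.0, 0.4, -1.7]
width: 0.099
gripper_force: 50.0
```

```bash
python3 shot.py w5; python3 - <<'E'
import cv2,numpy as np
im=cv2.imread("pics/w5.png")[0:440,170:330]
a=im[0:220];b=im[220:440]
o=np.hstack([cv2.resize(x,None,fx=2.5,fy=2.7,interpolation=cv2.INTER_CUBIC) for x in(a,b)])
cv2.imwrite("pics/w5c.png",o)
E
```

```text
t 10.0 pos [ 0.5244 -0.2005  0.0324] q [-0.48  0.34 -0.4   0.83  0.   -2.03] width 0.09867883088648591
[[-2.240e-02 -9.997e-01  1.600e-03]
 [-9.997e-01  2.240e-02 -7.000e-04]
 [ 7.000e-04 -1.700e-03 -1.000e+00]]
```

View pics/w5c.png

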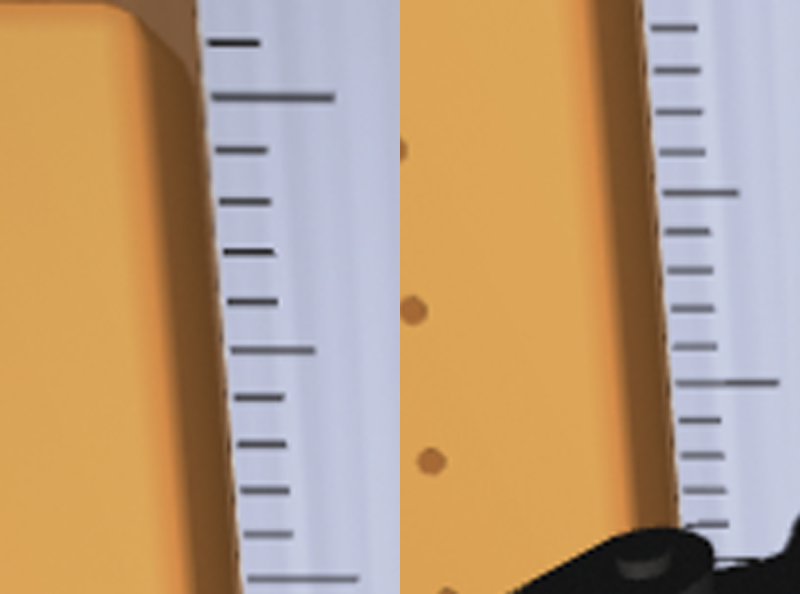

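The zoom shows the tick edge now visually meeting the base of the slab's face along its whole length, parallel to it. Next I lower it onto the board and close the last 1–3 mm gently.

Call:
send_rows --pt "0 0 0 -0.024 0 0.04 1" --pt "0 0 0 0 0 0.01 1" --pt "0 0 0 0 0 0 1"

```text
t: 10.35
ee_pos: [0.5235, -0.198, 0.0282]
eef_rot: [-2.196, 2.246, -0.0]
wrist_force: [-0.3, 1.3, 3.2]
width: 0.102
gripper_force: 50.6
```

Call:
send_rows --pt "0 0 0 0 -0.0125 0 1" --pt "0 0 0 0 -0.0125 0 1" --pt "0 0 0 0 0 0 1"

```text
t: 10.65
ee_pos: [0.5236, -0.198, 0.0281]
eef_rot: [2.194, -2.245, -0.004]
wrist_force: [-4.5, 0.6, 9.4]
width: 0.102
gripper_force: 51.4
```

```bash
python3 shot.py w6; cat > gap.py <<'E'
from h import *
import sys
for n in sys.argv[1:]:
    im=cv2.imread(f"pics/{n}.png")
    out=[]
    for v in (120,200,300,360):
        row=cv2.GaussianBlur(im,(1,5),0)[v].astype(int)
        blue=row[:,0]
        e=next(u for u in range(150,330) if blue[u]>150)
        # top edge transition: red channel drop from orange
        r=row[:,2]; d=next((u for u in range(e,60,-1) if r[u]>190 and blue[u]<120),0)
        out.append((v,e,d,e-d))
    print(n,out)
E
python3 gap.py w5 w6
```

```text
t 10.65 pos [ 0.5236 -0.198   0.0281] q [-0.48  0.35 -0.4   0.83 -0.   -2.02] width 0.10164572633086462
[[-2.290e-02 -9.997e-01 -3.400e-03]
 [-9.997e-01  2.290e-02  0.000e+00]
 [ 1.000e-04  3.400e-03 -1.000e+00]]
w5 [(120, 259, 234, 25), (200, 266, 241, 25), (300, 274, 250, 24), (360, 278, 256, 22)]
w6 [(120, 260, 225, 35), (200, 266, 233, 33), (300, 274, 242, 32), (360, 278, 248, 30)]
```

```bash
python3 - <<'E'
import cv2
for n,off in(("w4",0),("w5",0),("w6",0)):
    im=cv2.imread(f"pics/{n}.png")
    for v in(150,280): print(n,v,[tuple(int(x) for x in im[v,u]) for u in range(225 if n!="w4" else 185,285 if n!="w4" else 285,4)])
E
```

```text
w4 150 [(42, 79, 121), (41, 77, 117), (39, 74, 111), (51, 82, 119), (65, 96, 133), (64, 93, 131), (64, 94, 131), (65, 96, 132), (68, 100, 139), (70, 103, 142), (71, 103, 144), (71, 104, 145), (71, 105, 145), (70, 104, 142), (69, 101, 140), (70, 102, 141), (70, 103, 144), (73, 106, 147), (73, 109, 151), (186, 192, 204), (223, 203, 197), (224, 204, 199), (224, 203, 198), (223, 201, 196), (225, 206, 200)]
w4 280 [(76, 145, 218), (62, 116, 177), (46, 87, 132), (43, 83, 125), (42, 81, 123), (42, 78, 119), (39, 75, 114), (59, 92, 131), (72, 105, 147), (72, 106, 147), (72, 105, 146), (72, 104, 145), (70, 102, 141), (69, 100, 139), (70, 102, 141), (71, 103, 144), (72, 104, 146), (71, 104, 145), (70, 103, 142), (69, 102, 142), (71, 104, 142), (72, 106, 147), (223, 207, 205), (227, 208, 202), (227, 208, 202)]
w5 150 [(88, 163, 218), (81, 153, 215), (76, 144, 213), (66, 126, 191), (48, 93, 142), (41, 78, 118), (39, 75, 113), (36, 71, 108), (39, 71, 106), (174, 181, 191), (213, 190, 185), (215, 192, 186), (214, 191, 186), (212, 190, 185), (216, 193, 188)]
w5 280 [(87, 165, 220), (88, 166, 220), (89, 166, 220), (87, 165, 220), (83, 157, 218), (76, 145, 214), (66, 126, 191), (49, 93, 140), (42, 80, 119), (39, 76, 115), (37, 71, 108), (61, 90, 128), (213, 195, 194), (219, 195, 190), (218, 195, 190)]
w6 150 [(75, 143, 214), (61, 118, 180), (47, 90, 136), (40, 77, 119), (39, 74, 114), (38, 71, 109), (39, 71, 106), (62, 93, 129), (61, 90, 126), (133, 153, 174), (215, 192, 186), (215, 193, 188), (215, 192, 187), (213, 190, 185), (216, 194, 189)]
w6 280 [(89, 167, 221), (88, 164, 220), (83, 156, 219), (77, 146, 216), (65, 125, 190), (49, 93, 141), (41, 79, 121), (40, 77, 117), (38, 72, 110), (45, 78, 115), (65, 97, 134), (69, 101, 140), (211, 195, 194), (220, 197, 192), (220, 197, 193)]
```

```bash
cat > gap.py <<'E'
from h import *
import sys,json
S=800/512
for n in sys.argv[1:]:
    im=cv2.imread(f"pics/{n}.png").astype(int); s=json.load(open(n+".json")); c=cam("wrist",s); o=[]
    for v in range(80,400,40):
        row=im[v]; e=next(u for u in range(150,330) if row[u,0]>140)
        g=row[:,1]; seg=g[e-40:e-3]; k=int(np.argmin(seg))+e-40
        b=next((u for u in range(k,e-1) if g[u]>g[k]+10),e)
        o.append((v,e-b,round(float(1e3*(onz(c,(b/S,v/S),.018)-onz(c,(e/S,v/S),.022))[0]),1)))
    print(n,"wf",np.round(s["wrist_force"],1),o)
E
python3 gap.py w4 w6
```

```text
w4 wf [-0.9  0.7 -1.6] [(80, 5, 2.7), (120, 2, 1.8), (160, 2, 1.8), (200, 0, 1.2), (240, 2, 1.8), (280, 0, 1.2), (320, 0, 1.2), (360, 0, 1.2)]
w6 wf [-4.5  0.6  9.4] [(80, 12, 4.7), (120, 11, 4.5), (160, 12, 4.9), (200, 11, 4.7), (240, 11, 4.8), (280, 10, 4.5), (320, 10, 4.6), (360, 10, 4.7)]
```

Call:
send_rows --pt "0 0 0 0 0 -0.02 1" --pt "0 0 0 0 -0.012 0 1" --pt "0 0 0 0 0 0 1"

```text
t: 11.0
ee_pos: [0.5263, -0.1982, 0.0289]
eef_rot: [-2.196, 2.246, -0.0]
wrist_force: [0.2, 0.5, -1.2]
width: 0.1
gripper_force: 50.0
```

```bash
python3 shot.py w7; python3 gap.py w7
```

```text
t 11.0 pos [ 0.5263 -0.1982  0.0289] q [-0.48  0.35 -0.39  0.82  0.   -2.02] width 0.0995721809645801
[[-2.260e-02 -9.997e-01  1.000e-04]
 [-9.997e-01  2.260e-02  0.000e+00]
 [-0.000e+00 -1.000e-04 -1.000e+00]]
w7 wf [ 0.2  0.5 -1.2] [(80, 2, 1.8), (120, 2, 1.8), (160, 0, 1.2), (200, 2, 1.8), (240, 2, 1.8), (280, 0, 1.2), (320, 0, 1.2), (360, 0, 1.2)]
```

Call:
send_rows --pt "0 0 0 0 -0.0185 0 1" --pt "0 0 0 0 0 0 1"

```text
t: 11.25
ee_pos: [0.5265, -0.1981, 0.0287]
eef_rot: [2.195, -2.245, -0.003]
wrist_force: [-4.3, -0.8, 0.1]
width: 0.1
gripper_force: 50.2
```

Call:
send_rows --pt "0 0 0 0 -0.005 0 1" --pt "0 0 0 0 0 0 1"

```text
t: 11.45
ee_pos: [0.527, -0.198, 0.0288]
eef_rot: [2.195, -2.246, -0.003]
wrist_force: [-2.9, 0.1, -1.2]
width: 0.103
gripper_force: 50.1
```

Call:
send_rows --pt "0 0 0 0 0.012 0 1" --pt "0 0 0 0 0 0.01 1" --pt "0 0 0 0 0 0 1"

```text
t: 11.75
ee_pos: [0.527, -0.1981, 0.0283]
eef_rot: [-2.196, 2.246, 0.001]
wrist_force: [-2.6, 0.3, -1.2]
width: 0.102
gripper_force: 50.1
```

```bash
python3 shot.py w8; python3 gap.py w8
```

```text
t 11.75 pos [ 0.527  -0.1981  0.0283] q [-0.47  0.35 -0.39  0.82  0.   -2.02] width 0.10195508283094717
[[-2.260e-02 -9.997e-01 -2.000e-04]
 [-9.997e-01  2.260e-02  4.000e-04]
 [-4.000e-04  2.000e-04 -1.000e+00]]
w8 wf [-2.6  0.3 -1.2] [(80, 0, 1.2), (120, 2, 1.8), (160, 0, 1.2), (200, 0, 1.2), (240, 0, 1.2), (280, 0, 1.2), (320, 0, 1.2), (360, 0, 1.2)]
```

Call:
send_rows --pt "0 0 0 0 0.003 0.006 1" --pt "0 0 0 0 0 0 1" --pt "0 0 0 0 0 0 0.4" --pt "0 0 0 0 0 0 0.4" --pt "0 0 0 0 0 0 0.4" --pt "0 0 0 0 0 0 0.4" --pt "0 0 0 0 0 -0.1 0.4" --pt "0 0 0 0 0 -0.4 0.4" --pt "0 0 0 0 0 -0.5 0.4" --pt "0 0 0 0 0.3 -0.5 0.4" --pt "0 0 0 0 0.4 -0.4 0" --pt "0 0 0 0 0 0 0"

```text
t: 13.0
ee_pos: [0.4712, -0.1981, 0.1856]
eef_rot: [-2.194, 2.246, -0.012]
wrist_force: [0.4, -0.7, 0.9]
width: 0.504
gripper_force: 0.0
```

```bash
python3 shot.py w9; python3 - <<'E'
from h import *
import cv2
S=800/512
cv2.imwrite("pics/sc2.png",cv2.resize(capture("scene")[205:310,110:260],None,fx=5,fy=5,interpolation=cv2.INTER_CUBIC))
a=cv2.imread("pics/w9.png"); b=cv2.imread("pics/sc2.png"); b=cv2.resize(b,(429,300)); a=cv2.resize(a,(400,300))
print(a.shape,b.shape)
a=cv2.resize(cv2.imread("pics/w9.png")[:480,:560],(371,318))
b=cv2.imread("pics/sc2.png"); b=cv2.resize(b,(429,300)); a=cv2.resize(a,(371,300))
cv2.imwrite("pics/both.png",np.hstack([a,b]))
E
```

```text
t 13.0 pos [ 0.4712 -0.1981  0.1856] q [-0.52  0.1  -0.34  1.12 -0.   -2.07] width 0.5043090231733014
[[-0.0237 -0.9997  0.0066]
 [-0.9997  0.0236 -0.0043]
 [ 0.0041 -0.0067 -1.    ]]
(300, 400, 3) (300, 429, 3)
```

View pics/both.png

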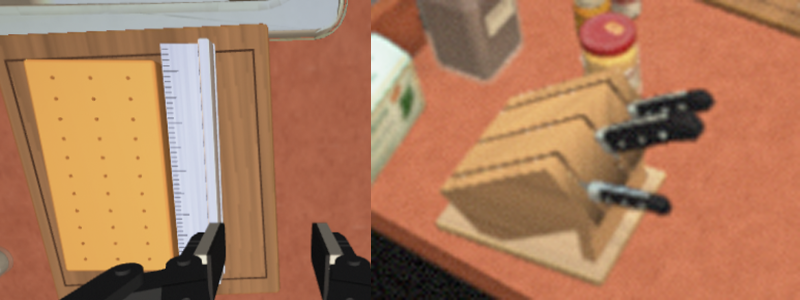

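The left half shows the rule lying flush along the slab's near side, with similar overhang at the −y end. The right half shows that the middle handle, from (603,137) to (697,125) in this composite, is the thickest, so it is the chef's knife. Small handles sit on either side of it.

```bash
python3 - <<'E'
from h import *
import json
from scipy.optimize import least_squares
S=800/512; f=lambda u,v:(u/S,v/S)
s=json.load(open("w9.json")); c=cam("wrist",s)
g=lambda u,v:(u*560/371,v*1.6)
print("rule -y end",onz(c,f(*g(162,43)),.022),"slab",onz(c,f(*g(150,61)),.04),"slab +y",onz(c,f(*g(120,270)),.04),"far",onz(c,f(*g(25,60)),.04),onz(c,f(*g(66,270)),.04))
sc=cam("scene")
P=lambda u,v:((u-371)/429*150+110,v*.35+205)
pn,pf=P(699,124),P(602,137)
def pts(x):
    d=np.array([np.cos(x[3])*np.cos(.611),np.sin(x[3])*np.cos(.611),-np.sin(.611)])
    return [x[:3]-d*.062,x[:3]+d*.058]
r=least_squares(lambda x:(proj(sc,pts(x))-np.array([pn,pf])).ravel(),[.49,.29,.18,0])
print("chef handle",r.x,r.cost,pts(r.x)); print("side px",proj(cam("side"),[r.x[:3]]+pts(r.x))*S)
E
```

```text
rule -y end [ 0.5660724  -0.32711651  0.022     ] slab [ 0.57254571 -0.3085662   0.04      ] slab +y [ 0.63031796 -0.09452511  0.04      ] far [ 0.6797651  -0.31113059  0.04      ] [ 0.686409   -0.09594833  0.04      ]
chef handle [0.47492976 0.36680815 0.27739995 0.01347783] 1.2116903504194741e-27 [array([0.42415174, 0.36612373, 0.31296853]), array([0.52243178, 0.36744841, 0.24412611])]
side px [[348.12616234 184.1410501 ]
 [329.37268598 172.14819232]
 [365.13270181 195.01337619]]
```

Call:
send_rows --pt "0 0 0 -0.4 0.05 -0.3 0" --pt "0 0 0 -0.5 0.07 -0.3 0" --pt "0 0 0 -0.56 0.07 -0.2 0" --pt "0 0 0 -0.56 0.07 -0.16 0" --pt "0 0 0 -0.56 0.07 -0.16 0" --pt "0 0 0 -0.56 0.07 -0.16 0" --pt "0 0 0 -0.56 0.07 -0.16 0" --pt "0 0 0 -0.56 0.07 -0.16 0" --pt "0 0 0 -0.56 0.07 -0.16 0" --pt "0 0 0 -0.56 0.07 -0.1 0" --pt "0 0 0 -0.56 0.07 -0.1 0" --pt "0 0 0 -0.5 0.07 0 0" --pt "0 0 1 0 0 0 0" --pt "0 0 1 0 0 0 0" --pt "0 0 1 0 0 0 0" --pt "0 0 1 0 0 0 0" --pt "0 0 1 0 0 0 0" --pt "0 0 1 0 0 0 0" --pt "0 0 1 0 0 0 0" --pt "0 0 1 0 0 0 0"

```text
t: 15.1
ee_pos: [0.417, 0.32, 0.3347]
eef_rot: [1.29, -2.861, 0.0]
wrist_force: [-0.2, 0.4, -0.4]
width: 0.503
gripper_force: 0.0
```

Call:
send_rows --pt "0 0 1 0 0 0 0" --pt "0 0 1 0 0 0 0" --pt "0 0 1 0 0 0 0" --pt "0 0 1 0 0 0 0" --pt "0 0 1 0 0 0 0" --pt "0 0 1 0 0 0 0" --pt "0 0 1 0 0 0 0" --pt "0 0 1 0 0 0 0" --pt "0 0 1 0 0 0 0" --pt "0 0 0.7 0 0 0 0" --pt "0 0 0 0 0 0 0"

```text
t: 16.2
ee_pos: [0.417, 0.3199, 0.3348]
eef_rot: [0.006, -3.139, 0.002]
wrist_force: [-0.4, -0.4, 0.6]
width: 0.502
gripper_force: 0.0
```

```bash
python3 shot.py k1; python3 - <<'E'
from h import *
import json
s=json.load(open("k1.json")); c=cam("wrist",s); sc=cam("scene")
P=lambda u,v:((u-371)/429*150+110,v*.35+205)
X=onz(sc,P(652,132),.17); print(X,proj(c,[X]),proj(cam("side"),[X])*800/512)
im=cv2.imread("pics/k1.png"); im=cv2.resize(im,(512,384))
m=(im.max(2)<45).astype(np.uint8); n,l,st,ce=cv2.connectedComponentsWithStats(m)
for i in range(1,n):
    if st[i,4]>60: print(st[i],np.round(ce[i],1))
E
```

```text
t 16.2 pos [0.417  0.3199 0.3348] q [ 0.53  0.06 -0.06  1.45  0.    0.53] width 0.501766988975247
[[-1.     -0.004  -0.0026]
 [-0.004   1.     -0.0013]
 [ 0.0026 -0.0013 -1.    ]]
[0.53128292 0.29052132 0.17      ] [[232.38419104 272.82252581]] [[371.89929668 229.5990244 ]]
[418 189  94  54 682] [474.  216.3]
[266 225  15  49 164] [274.5 244.3]
[ 201  229   46   79 1513] [221.5 266.6]
[301 229  17  77 657] [307.8 262.5]
[322 238  13   8  64] [327.7 241.8]
[268 241   6  34  61] [270.5 258. ]
[451 244  61  39 344] [478.2 260.6]
[    0   248   512   136 37117] [257.2 336.4]
```

Call:
send_rows --pt "0 0 0 0.5 0 0 0" --pt "0 0 0 0.5 0 0 0" --pt "0 0 0 0 0 0 0"

```text
t: 16.55
ee_pos: [0.3331, 0.3188, 0.3361]
eef_rot: [0.012, -3.138, 0.002]
wrist_force: [1.0, 0.6, 0.2]
width: 0.5
gripper_force: 0.0
```

```bash
python3 shot.py k2
```

```text
t 16.55 pos [0.3331 0.3188 0.3361] q [ 0.62 -0.05 -0.18  1.45  0.    0.61] width 0.49962529459227156
[[-1.     -0.0077 -0.0033]
 [-0.0077  1.     -0.0012]
 [ 0.0033 -0.0011 -1.    ]]
```

Call:
send_rows --pt "0 0 0 0 -0.5 0.2 0" --pt "0 0 0 0 -0.5 0.2 0" --pt "0 0 0 0 -0.5 0.2 0" --pt "0 0 0 0 0 0 0"

```text
t: 17.0
ee_pos: [0.3362, 0.1954, 0.2858]
eef_rot: [-0.002, -3.137, 0.006]
wrist_force: [-0.5, -0.1, -0.1]
width: 0.499
gripper_force: 0.0
```

```bash
python3 shot.py k3; python3 - <<'E'
from h import *
import json
X=[[.53,.29,.17]]
o=[]
for n in("k2","k3"):
    c=cam("wrist",json.load(open(n+".json"))); u,v=proj(c,X)[0]; print(n,u,v)
    im=cv2.resize(cv2.imread(f"pics/{n}.png"),(512,384),interpolation=cv2.INTER_AREA)
    u0=int(np.clip(u-75,0,512-150)); v0=int(np.clip(v-90,0,384-200)); print(u0,v0)
    o.append(cv2.resize(cv2.imread(f"pics/{n}.png"),(2048,1536),interpolation=cv2.INTER_CUBIC)[v0*4:v0*4+800,u0*4:u0*4+600])
cv2.imwrite("pics/kk.png",cv2.resize(np.hstack(o),(800,533),interpolation=cv2.INTER_AREA))
E
```

```text
t 17.0 pos [0.3362 0.1954 0.2858] q [ 0.36 -0.18 -0.39  1.36 -0.    0.36] width 0.49896777575826745
[[-1.      0.001  -0.0048]
 [ 0.0011  1.     -0.0035]
 [ 0.0048 -0.0035 -1.    ]]
k2 233.50034514312375 332.6926729345437
158 184
k3 347.9368052167483 365.54743431593266
272 184
```

Call:
send_rows --pt "0 0 0 -0.44 0.3 -0.3 0" --pt "0 0 0 -0.48 0.36 -0.2 0" --pt "0 0 0 -0.48 0.36 -0.12 0" --pt "0 0 0 -0.48 0.36 0 0" --pt "0 0 0 0 0 0 0"

```text
t: 17.55
ee_pos: [0.4926, 0.3143, 0.3358]
eef_rot: [-0.009, 3.14, 0.002]
wrist_force: [-0.2, -0.8, -0.8]
width: 0.501
gripper_force: 0.0
```

```bash
python3 shot.py k4
```

```text
t 17.55 pos [0.4926 0.3143 0.3358] q [0.46 0.17 0.05 1.46 0.   0.45] width 0.5008509073229276
[[-1.     -0.0058  0.0012]
 [-0.0058  1.      0.0013]
 [-0.0012  0.0013 -1.    ]]
```

Call:
send_rows --pt "0 0 0 0 -0.5 0 0" --pt "0 0 0 0 -0.5 0 0" --pt "0 0 0 0 0 0 0"

```text
t: 17.9
ee_pos: [0.4869, 0.2271, 0.3387]
eef_rot: [-0.001, 3.141, -0.002]
wrist_force: [0.7, 0.9, 1.2]
width: 0.499
gripper_force: 0.0
```

```bash
python3 shot.py k5; python3 - <<'E'
from h import *
import json
X=[[.52,.29,.17]]
o=[]
for n in("k4","k5"):
    c=cam("wrist",json.load(open(n+".json"))); u,v=proj(c,X)[0]
    u0=int(np.clip(u-95,0,512-190)); v0=int(np.clip(v-140,0,384-270)); print(n,u,v,u0,v0)
    o.append(cv2.resize(cv2.imread(f"pics/{n}.png"),(2048,1536),interpolation=cv2.INTER_CUBIC)[v0*4:v0*4+1080,u0*4:u0*4+760])
cv2.imwrite("pics/kk2.png",cv2.resize(np.hstack(o),(800,568),interpolation=cv2.INTER_AREA))
E
```

```text
t 17.9 pos [0.4869 0.2271 0.3387] q [ 0.32  0.08 -0.04  1.45 -0.    0.32] width 0.49857788486598587
[[-1.0e+00 -9.0e-04  3.0e-04]
 [-9.0e-04  1.0e+00 -1.3e-03]
 [-3.0e-04 -1.3e-03 -1.0e+00]]
k4 235.2766985779115 199.9649864128521 140 59
k5 315.49992078074115 204.54428711935043 220 64
```

View pics/kk2.png

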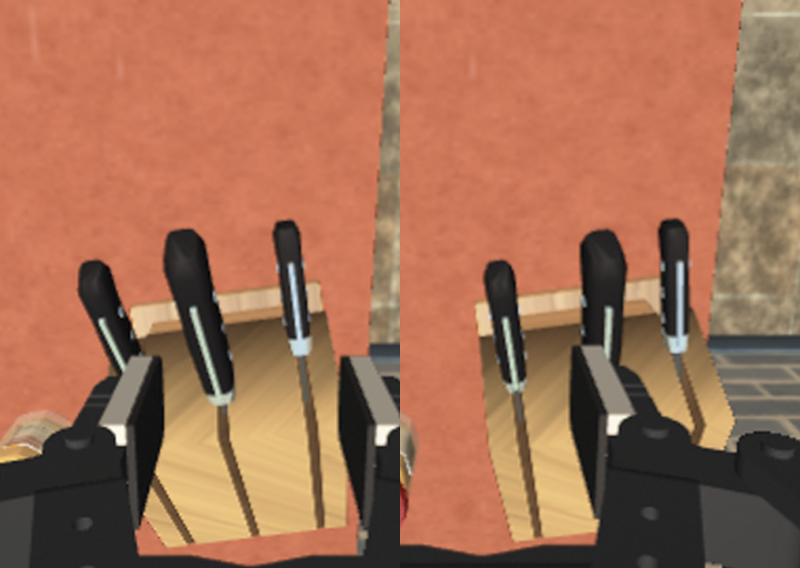

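In the left half (k4) the chef's knife has its butt at (184,231), a spine tang line from (195,308) to (220,393) and the handle front at (221,403). In the right half (k5) the butt is at (602,231). The paring knife's handle front is at (302,352) and (679,350), and the utility knife's front is at (515,389). All three knives are in the block.

```bash
python3 - <<'E'
from h import *
import json
from scipy.optimize import least_squares
c4=cam("wrist",json.load(open("k4.json")));c5=cam("wrist",json.load(open("k5.json")))
q=2.105
A=lambda x,y:(140+x/q,59+y/q); B=lambda x,y:(220+(x-400)/q,64+y/q)
print("butt tri",tri([(c4,A(184,231)),(c5,B(602,231))]))
pf=tri([(c4,A(302,352)),(c5,B(679,350))]); print("paring front",pf)
uf=onz(c5,B(515,389),pf[2]); print("util front same z",uf,"yaw",np.degrees(np.arctan2(-(pf-uf)[0],(pf-uf)[1])))
def W(x,p,e=35):
    r=R.from_euler("ZY",[x[3],np.radians(e)]).as_matrix(); return x[:3]+r@np.array(p)
def res(x,sp=True):
    o=[]
    for c,uv,p in((c4,A(184,231),(-.062,0,-.014)),(c5,B(602,231),(-.062,0,-.014)),(c4,A(221,398),(.058,0,.014)),(c4,A(190,283),(-.062,0,.014))):
        o+=list(proj(c,[W(x,p)])[0]-np.array(uv))
    # spine line: points lie on the line
    a,b=np.array(A(195,308)),np.array(A(220,393)); n=np.array([-(b-a)[1],(b-a)[0]]);n/=np.linalg.norm(n)
    for t in(-.03,.04): o.append(n@(proj(c4,[W(x,(t,0,.014))])[0]-a))
    return o
r=least_squares(res,[.52,.29,.17,0]); print("chef",r.x[:3],"yaw",np.degrees(r.x[3]),np.round(r.fun,1))
sc=cam("scene"); P=lambda u,v:((u-371)/429*150+110,v*.35+205)
print(proj(sc,[W(r.x,(-.062,0,0)),W(r.x,(.058,0,0))]),P(699,124),P(602,137))
x=r.x; m=R.from_rotvec(json.load(open("k5.json"))["eef_rot"]).as_matrix()
print("front",W(x,(.058,0,0)))
E
```

```text
butt tri [0.4813202  0.28451876 0.19159565]
paring front [0.56691883 0.34686747 0.1288441 ]
util front same z [0.59331409 0.24829669 0.1288441 ] yaw 14.990947042921704
chef [0.54247443 0.29235739 0.15697632] yaw 6.994140155282317 [ 1.8  0.5 -1.4  0.8  0.5  2.7 -1.  -3.2 -0.5  0.3]
[[221.17610715 249.92125753]
 [190.51539837 256.29790949]] (224.68531468531467, 248.4) (190.76923076923077, 252.95)
front [0.5896317  0.29814268 0.12370889]
```

```bash
cat > fit.py <<'E'
from h import *
import json
from scipy.optimize import least_squares
c4=cam("wrist",json.load(open("k4.json")));c5=cam("wrist",json.load(open("k5.json")))
q=2.105
A=lambda x,y:(140+x/q,59+y/q); B=lambda x,y:(220+(x-400)/q,64+y/q)
def W(x,y,p):
    rz=R.from_euler("z",x[3]).as_matrix(); ry=R.from_euler("y",np.radians(35)).as_matrix()
    return x[:3]+rz@(np.array([0,y,0])+ry@np.array(p))
def run(L,Rr):
    def side(sgn,k,obs):
        ln,off,h=dict(u=(.098,.012,.011),p=(.08,.018,.0095))[k]; o=[]
        for w,c,uv in obs: o.append((c,uv,sgn*.05,(0,0,-off+h) if w=="f" else (-ln,0,-off-h)))
        return o
    obs=[(c4,A(184,231),0,(-.12,0,-.016)),(c5,B(602,231),0,(-.12,0,-.016)),(c4,A(220,398),0,(0,0,.012))]
    obs+=side(-1,L,[("b",c4,A(93,262)),("b",c5,B(498,262)),("f",c5,B(515,387))])
    obs+=side(1,Rr,[("b",c4,A(286,221)),("b",c5,B(673,220)),("f",c4,A(301,350)),("f",c5,B(679,348))])
    f=lambda x:np.array([proj(c,[W(x,y,p)])[0]-np.array(uv) for c,uv,y,p in obs]).ravel()
    r=least_squares(f,[.56,.3,.136,.15],loss="soft_l1"); print(L,Rr,"origin",np.round(r.x[:3],4),"yaw",round(np.degrees(r.x[3]),2),"cost",r.cost);print(np.round(f(r.x),1).reshape(-1,2).tolist())
    print("chef handle",W(r.x,0,(-.058,0,-.002)))
run("u","p");run("p","u")
E
python3 fit.py
```

```text
u p origin [0.5864 0.3009 0.1232] yaw 10.8 cost 40.81524580510924
[[-2.5, -3.0], [-5.9, -2.7], [3.4, -1.2], [0.8, -0.2], [-1.9, -0.3], [2.3, 0.1], [-0.1, 11.1], [2.0, 11.1], [1.2, 1.4], [-1.6, 0.8]]
chef handle [0.53863783 0.29173788 0.15480067]
p u origin [0.5813 0.2981 0.1277] yaw 8.69 cost 48.42773967849211
[[-2.0, -8.0], [-3.8, -7.5], [0.8, -3.4], [4.9, 1.6], [-0.2, 1.4], [-0.5, -8.3], [-0.1, 0.1], [7.2, 0.5], [0.6, 5.2], [-0.4, 4.6]]
chef handle [0.53315135 0.29073372 0.15932271]
```

```bash
python3 - <<'E'
import io,contextlib
with contextlib.redirect_stdout(io.StringIO()): from fit import *
for z in(.0,.015):
  for c,a,b in((c4,A(133,308),A(320,285)),(c5,B(478,303),B(657,279))):
    p,r=onz(c,a,z),onz(c,b,z); d=r-p; print(z,p[:2],r[:2],np.linalg.norm(d),np.degrees(np.arctan2(-d[0],d[1])))
# slot line on block: fit z unknown slope; report chef slot/back direction for level assumption
for z in(.12,.16):
  p,r=onz(c4,A(225,440),z),onz(c4,A(255,533),z);d=r-p;print("slot",np.degrees(np.arctan2(d[1],d[0])))
  p,r=onz(c4,A(305,375),z),onz(c4,A(320,525),z);d=r-p;print("slot R",np.degrees(np.arctan2(d[1],d[0])))
E
```

```text
0.0 [0.58119939 0.22204069] [0.56111942 0.37142974] 0.15073251875493351 7.655466390230684
0.0 [0.58026031 0.22451938] [0.55975567 0.36765905] 0.14460084815612298 8.15211254204002
0.015 [0.5763548  0.22494771] [0.55690456 0.36965172] 0.1460053433119087 7.6554663902307
0.015 [0.57530167 0.22463596] [0.5554361  0.36331437] 0.14009405538838351 8.152112542040031
slot 16.00542500087354
slot R 6.915778750358046
slot 16.00542500087353
slot R 6.915778750358037
```

Call:
send_rows --pt "0 0 0 -0.3 0.4 0.1 0.15" --pt "0 0 0 -0.35 0.41 0.2 0.15" --pt "0 1 0 0 0 0 0.15" --pt "0 0 -1 0 0 0 0.15" --pt "0 0 -0.6 0 0 0.4 0.15" --pt "0 0 0 0 0 0.4 0.15" --pt "0 0 0 0 0 0 0.15" --pt "0 0 0 0 0 0 0.15"

```text
t: 18.75
ee_pos: [0.5329, 0.2955, 0.2505]
eef_rot: [0.22, -3.046, -0.009]
wrist_force: [0.2, 0.5, 0.5]
width: 0.42
gripper_force: 0.0
```

```bash
python3 shot.py k6; python3 - <<'E'
from h import *
import json
s=json.load(open("k6.json")); c=cam("wrist",s); S=800/512
im=cv2.resize(cv2.imread("pics/k6.png"),(512,384),interpolation=cv2.INTER_AREA).astype(int)
X=np.array([.537,.292,.167]); d=R.from_euler("ZY",[np.radians(8),np.radians(35)]).as_matrix()
T=[X+d@np.array([t,0,.014]) for t in(-.06,-.03,0,.03,.058)]
print(np.round(proj(c,T),1))
m=R.from_rotvec(s["eef_rot"]).as_matrix(); print("tool-frame of X",m.T@(X-np.array(s["ee_pos"])))
for v in range(100,330,12):
    row=im[v,170:350]; br=row.min(1)
    dark=np.flatnonzero(row.max(1)<60)+170
    # dark runs
    runs=np.split(dark,np.flatnonzero(np.diff(dark)>2)+1) if len(dark) else []
    light=np.flatnonzero((row[:,1]>110)&(row[:,1]>=row[:,2]-4))+170
    lr=np.split(light,np.flatnonzero(np.diff(light)>2)+1) if len(light) else []
    print(v,"dark",[(int(r[0]),int(r[-1])) for r in runs if len(r)>3],"light",[(int(r[0]),int(r[-1])) for r in lr])
E
```

```text
t 18.75 pos [0.5329 0.2955 0.2505] q [0.38 0.3  0.04 1.39 0.03 0.24] width 0.42039671289423597
[[-9.858e-01 -1.432e-01 -8.810e-02]
 [-1.437e-01  9.896e-01 -5.000e-04]
 [ 8.730e-02  1.220e-02 -9.961e-01]]
[[250.6 163.6]
 [251.  196.9]
 [251.3 224. ]
 [251.6 246.5]
 [251.8 264.3]]
tool-frame of X [-0.01086865 -0.00508815  0.08284412]
100 dark [] light []
112 dark [] light []
124 dark [] light []
136 dark [] light []
148 dark [(237, 261)] light []
160 dark [(176, 192), (235, 263), (299, 314)] light []
172 dark [(173, 195), (236, 262), (299, 314)] light []
184 dark [(175, 196), (237, 262), (300, 305)] light [(299, 299), (307, 310)]
196 dark [(178, 181), (187, 195), (238, 246), (253, 261), (298, 304)] light [(182, 186), (197, 197), (247, 251), (306, 309)]
208 dark [(190, 200), (239, 246), (253, 261), (297, 304)] light [(185, 188), (248, 251), (305, 308)]
220 dark [(183, 186), (192, 203), (238, 247), (253, 262), (297, 303)] light [(188, 191), (248, 252), (304, 307)]
232 dark [(186, 189), (195, 205), (219, 222), (240, 247), (253, 261), (295, 299)] light [(190, 193), (249, 252)]
244 dark [(191, 200), (214, 223), (241, 248), (253, 261), (295, 303), (317, 326)] light [(249, 252)]
256 dark [(185, 195), (210, 223), (244, 248), (254, 258), (295, 307), (323, 336)] light [(242, 242), (249, 252)]
268 dark [(171, 180), (190, 203), (212, 222), (296, 305), (315, 327), (337, 347)] light []
280 dark [(170, 208), (213, 219), (298, 305), (309, 349)] light []
292 dark [(170, 209), (213, 217), (301, 304), (308, 349)] light []
304 dark [(170, 184), (189, 207), (311, 329), (334, 349)] light []
316 dark [(170, 209), (309, 349)] light []
328 dark [(170, 183), (189, 254), (264, 329), (335, 349)] light []
```

Call:
send_rows --pt "0 0 0 -0.095 -0.07 0 0.15" --pt "0 0 0 0 0 0.4 0.15" --pt "0 0 0 0 0 0.4 0.15" --pt "0 0 0 0 0 0.3 0.15" --pt "0 0 0 0 0 0.14 0.15" --pt "0 0 0 0 0 0 0.15"

```text
t: 19.4
ee_pos: [0.5331, 0.29, 0.1504]
eef_rot: [0.218, -3.046, -0.008]
wrist_force: [-0.5, -0.3, -0.0]
width: 0.426
gripper_force: 0.0
```

```bash
python3 - <<'E'
from h import *
s=sense(); m=R.from_rotvec(s["eef_rot"]).as_matrix(); X=np.array([.537,.292,.167])
print(s["ee_pos"],s["wrist_force"],s["q"]); print(m.T@(X-np.array(s["ee_pos"])))
im=capture("wrist").astype(int)
for v in range(60,330,15):
    row=im[v,150:370]; light=np.flatnonzero((row[:,1]>110)&(row[:,1]>=row[:,2]-4))+150; dark=np.flatnonzero(row.max(1)<60)+150
    g=lambda d:[(int(r[0]),int(r[-1])) for r in np.split(d,np.flatnonzero(np.diff(d)>2)+1) if len(r)>1] if len(d) else []
    print(v,g(dark),g(light))
E
```

```text
[0.53311351 0.28999765 0.15035909] [-0.47422143 -0.32400869 -0.00385137] [ 0.37641964  0.35042806 -0.10432023  1.19858798  0.03168487  0.23228247]
[-0.00266075  0.00162621 -0.0169207 ]
60 [] []
75 [] []
90 [] []
105 [] []
120 [] []
135 [] []
150 [(237, 281)] []
165 [(233, 251), (260, 285), (337, 357)] []
180 [(150, 160), (231, 247), (272, 287), (333, 345), (358, 363)] []
195 [(150, 164), (232, 287), (333, 349), (353, 361)] []
210 [(150, 166), (233, 285), (336, 346), (356, 359)] [(332, 335), (349, 355)]
225 [(150, 170), (235, 283), (330, 345), (354, 357)] [(347, 352)]
240 [(150, 175), (195, 202), (216, 222), (237, 282), (295, 302), (316, 322), (332, 344), (352, 356)] [(345, 350)]
255 [(152, 175), (186, 196), (211, 223), (237, 254), (265, 281), (294, 307), (323, 342), (350, 354)] [(176, 177), (255, 263), (343, 348)]
270 [(157, 181), (190, 208), (213, 222), (238, 254), (264, 279), (296, 305), (310, 327), (337, 351)] [(150, 155), (256, 263)]
285 [(150, 208), (213, 219), (239, 254), (264, 279), (299, 304), (309, 369)] [(256, 262)]
300 [(163, 209), (214, 215), (241, 255), (263, 276), (309, 354)] [(256, 262)]
315 [(161, 209), (242, 255), (263, 274), (309, 357)] [(256, 262)]
```

Handle is centred between the pads. I'll close the gripper.

Call:
send_rows --pt "0 0 0 0 0 0 1" --pt "0 0 0 0 0 0 1" --pt "0 0 0 0 0 0 1" --pt "0 0 0 0 0 0 1" --pt "0 0 0 0 0 0 1" --newtons 100

```text
t: 19.95
ee_pos: [0.5347, 0.2908, 0.153]
eef_rot: [0.219, -3.051, -0.01]
wrist_force: [0.0, -0.8, 4.9]
width: 0.218
gripper_force: 97.8
```

Call:
send_rows --pt "0 0 0 0.108 0 -0.0625 1" --pt "0 0 0 0.162 0 -0.094 1" --pt "0 0 0 0.27 0 -0.156 1" --pt "0 0 0 0 0 0 1"

```text
t: 20.35
ee_pos: [0.4921, 0.2846, 0.1822]
eef_rot: [0.22, -3.05, -0.011]
wrist_force: [0.8, -0.0, 4.5]
width: 0.22
gripper_force: 97.6
```

Call:
send_rows --pt "0 0 0 0.27 0 -0.156 1" --pt "0 0 0 0.27 0 -0.156 1" --pt "0 0 0 0.27 0 -0.156 1" --pt "0 0 0 0.27 0 -0.156 1" --pt "0 0 0 0.27 0 -0.156 1" --pt "0 0 0 0 0 0 1"

```text
t: 20.95
ee_pos: [0.389, 0.2685, 0.2516]
eef_rot: [0.22, -3.044, -0.009]
wrist_force: [0.1, -0.3, -2.0]
width: 0.215
gripper_force: 97.5
```

```bash
python3 - <<'E'
from h import *
s=sense(); print(s["q"],s["wrist_force"],s["ft_torque"]); m=R.from_rotvec(s["eef_rot"]).as_matrix(); print(np.round(m,3))
cv2.imwrite("pics/sc3.png",capture("scene"));cv2.imwrite("pics/sd3.png",capture("side"))
E
```

```text
[ 0.44354782  0.04873736 -0.25704039  1.34597461  0.0379467   0.29770654] [ 0.06495903 -0.29128992 -1.96768105] [ 0.05042153 -0.12005243  0.03504287]
[[-0.986 -0.143 -0.089]
 [-0.144  0.99  -0.   ]
 [ 0.088  0.012 -0.996]]
```

Call:
send_rows --pt "0 0 0 0.2 0 -0.3 1" --pt "0 0 0 0 0 -0.4 1" --pt "0 0 0 0 0 -0.3 1" --pt "0 -1 0 0 0 0 1" --pt "0 -1 0 0 0 0 1" --pt "0 -1 0 0 0 0 1" --pt "0 -1 0 0 0 0 1" --pt "0 -1 0 0 0 0 1" --pt "0 -1 0 0 0 0 1" --pt "0 -1 0 0 0 0 1" --pt "0 0 0 0 0 0 1"

```text
t: 22.15
ee_pos: [0.3797, 0.2653, 0.3276]
eef_rot: [-0.186, 2.618, 0.062]
wrist_force: [-1.2, 0.8, -2.2]
width: 0.223
gripper_force: 97.6
```

```bash
cat > chk.py <<'E'
from h import *
s=sense(); m=R.from_rotvec(s["eef_rot"]).as_matrix(); p=np.array(s["ee_pos"])
print(s["t"],p,np.round(s["q"],2)); print(np.round(m,4))
h=np.array([-.001,0,-.0142])  # chef_handle in tool; knife x in tool at 30 deg to -x
K=np.array([[-np.cos(np.pi/6),0,-np.sin(np.pi/6)],[0,1,0],[np.sin(np.pi/6),0,-np.cos(np.pi/6)]])  # columns: knife axes in tool
print("knife axes world\n",np.round(m@K,3)); k=lambda q:p+m@(h+K@np.array(q)); print("handle",k((0,0,0)),"edge",k((.128,0,-.028)))
c=cam("wrist",s); im=capture("wrist").astype(int)
print("pred px",np.round(proj(c,[k(q) for q in((-.062,0,-.014),(-.062,0,.014),(-.03,0,.014))]),1).tolist())
for v in list(range(130,176,6))+[200,230,245,260,285,310]:
    row=im[v,200:320]; d=np.flatnonzero(row.max(1)<60)+200; l=np.flatnonzero((row[:,1]>110)&(row[:,1]>=row[:,2]-4))+200
    g=lambda d:[(int(r[0]),int(r[-1])) for r in np.split(d,np.flatnonzero(np.diff(d)>2)+1) if len(r)>2] if len(d) else []
    print(v,g(d),g(l))
E
python3 chk.py
```

```text
22.15 [0.37968081 0.26527741 0.32760898] [ 0.6  -0.37 -0.54  0.92 -0.21  0.41]
[[-0.8605 -0.1437  0.4888]
 [-0.1202  0.9896  0.0793]
 [-0.4951  0.0094 -0.8688]]
knife axes world
 [[ 0.99  -0.144  0.007]
 [ 0.144  0.99  -0.009]
 [-0.006  0.009  1.   ]]
handle [0.37359993 0.26427196 0.34044066] edge [0.50007514 0.28291312 0.31172606]
pred px [[256.4, 128.4], [255.8, 181.8], [256.4, 244.9]]
130 [] []
136 [(243, 275)] []
142 [(239, 279)] []
148 [(237, 281)] []
154 [(235, 283)] []
160 [(233, 285)] []
166 [(233, 286)] []
172 [(232, 246), (254, 266), (272, 287), (293, 303)] []
200 [(212, 215), (219, 226), (233, 243), (246, 285), (291, 293)] [(295, 297)]
230 [(237, 281)] [(282, 284)]
245 [(211, 221), (234, 254), (265, 284), (297, 308)] [(255, 263), (309, 319)]
260 [(203, 223), (235, 254), (264, 282), (295, 315)] [(226, 230), (255, 263), (287, 292)]
285 [(200, 231), (240, 254), (264, 277), (287, 319)] [(256, 262)]
310 [(200, 229), (243, 255), (263, 274), (289, 319)] [(256, 261), (275, 287)]
```

Call:
send_rows --pt "0.495 0 0.869 0 0 0 1" --pt "0.46 0 0.807 0 0 0 1" --pt "0 0 0 -0.04 -0.3 0.09 1" --pt "0 0 0 -0.076 -0.5 0.174 1" --pt "0 0 0 -0.076 -0.526 0.174 1" --pt "0 0 0 -0.076 -0.526 0.174 1" --pt "0 0 0 -0.076 -0.526 0.174 1" --pt "0 0 0 -0.076 -0.526 0.174 1" --pt "0 0 0 -0.076 -0.526 0.174 1" --pt "0 0 0 -0.076 -0.526 0.174 1" --pt "0 0 0 -0.076 -0.526 0.174 1" --pt "0 0 0 -0.076 -0.526 0.174 1" --pt "0 0 0 -0.04 -0.3 0.09 1" --pt "0 0 0 0 0 0 1"

```text
t: 23.6
ee_pos: [0.4958, -0.1648, 0.2352]
eef_rot: [0.047, 2.621, 0.007]
wrist_force: [-0.1, 0.4, -1.0]
width: 0.221
gripper_force: 98.4
```

```bash
python3 chk.py | head -9; python3 - <<'E'
from h import *
s=sense(); m=R.from_rotvec(s["eef_rot"]).as_matrix(); print("d tool/.08",m.T@(np.array([.503,-.2,.091])-s["ee_pos"])/.08)
E
```

```text
23.6 [ 0.49581347 -0.16483455  0.2352276 ] [-0.6  -0.21 -0.63  0.71  0.28 -0.5 ]
[[-0.8672  0.0318  0.4969]
 [ 0.0345  0.9994 -0.0038]
 [-0.4967  0.0139 -0.8678]]
knife axes world
 [[ 0.999  0.032  0.003]
 [-0.032  0.999 -0.014]
 [-0.004  0.014  1.   ]]
handle [ 0.48962526 -0.16481532  0.24804734] edge [ 0.61746659 -0.16849039  0.21956773]
d tool/.08 [ 0.79664605 -0.48894417  1.61386407]
```

Call:
send_rows --pt "-0.05 0 -0.087 0 -0.4 0 1" --pt "0 0 0 0.2 -0.09 0.4 1" --pt "0 0 0 0.2 0 0.4 1" --pt "0 0 0 0.2 0 0.4 1" --pt "0 0 0 0.12 0 0.25 1" --pt "0 0 0 0.06 0 0.12 1" --pt "0 0 0 0 0 0 1" --pt "0 0 0 0 0 0 1"

```text
t: 24.45
ee_pos: [0.5029, -0.1972, 0.0959]
eef_rot: [0.026, 2.619, 0.012]
wrist_force: [0.2, -0.2, -0.8]
width: 0.218
gripper_force: 98.6
```

```bash
python3 chk.py; python3 - <<'E'
from h import *
s=sense(); m=R.from_rotvec(s["eef_rot"]).as_matrix(); print("d tool/.08",m.T@(np.array([.503,-.2,.091])-s["ee_pos"])/.08)
# near/far slab edges and blade in scene/side: orange column profile
p=np.array(s["ee_pos"]); h=np.array([-.001,.001,-.0142]); a=np.pi/6
K=np.array([[-np.cos(a),0,-np.sin(a)],[0,1,0],[np.sin(a),0,-np.cos(a)]])
k=lambda q:p+m@(h+K@np.array(q))
for n in("scene","side"):
    c=cam(n); im=capture(n); cv2.imwrite(f"pics/{n}F.png",im)
    pts=[(.06,0,-.028),(.128,0,-.028),(.2,0,-.028),(.208,0,-.01),(.06,0,.012),(.128,0,.012),(.19,0,.012)]
    px=proj(c,[k(q) for q in pts]); print(n,np.round(px,1).tolist())
    for i in(1,2,5):
        u,v=np.round(px[i]).astype(int); print("col",i,u,[(int(y),im[y,u].tolist()) for y in range(v-14,v+15,2)])
E
```

```text
24.45 [ 0.50292983 -0.19724804  0.0959126 ] [-0.66  0.01 -0.78  0.36  0.32 -0.58]
[[-0.8663  0.016   0.4992]
 [ 0.0205  0.9998  0.0035]
 [-0.4991  0.0133 -0.8665]]
knife axes world
 [[ 1.     0.016  0.001]
 [-0.016  1.    -0.013]
 [-0.001  0.013  1.   ]]
handle [ 0.49670716 -0.19731814  0.10871547] edge [ 0.62466769 -0.19899587  0.08058565]
pred px [[256.1, 128.8], [255.4, 182.2], [256.1, 245.2]]
130 [] []
136 [(243, 275)] []
142 [(239, 279)] []
148 [(237, 281)] []
154 [(235, 283)] []
160 [(233, 285)] []
166 [(232, 286)] []
172 [(232, 287)] []
200 [(234, 285)] [(200, 232), (286, 319)]
230 [(237, 281)] []
245 [(211, 221), (234, 254), (264, 284), (297, 307)] [(256, 263)]
260 [(204, 223), (235, 254), (264, 282), (295, 314)] [(256, 262)]
285 [(200, 231), (236, 254), (263, 277), (280, 282), (286, 319)] [(256, 262)]
310 [(200, 229), (243, 255), (263, 274), (289, 319)] [(256, 261)]
d tool/.08 [ 0.03842278 -0.0292668   0.05915557]
scene [[279.4, 177.4], [263.2, 171.8], [246.7, 166.1], [244.9, 161.6], [280.0, 168.5], [263.5, 163.0], [249.0, 158.1]]
col 1 263 [(158, [138, 161, 177]), (160, [21
[... 1561 characters left out ...]
, 79, 121]), (211, [74, 104, 181]), (213, [87, 123, 212]), (215, [95, 123, 185]), (217, [121, 137, 152]), (219, [109, 129, 175]), (221, [87, 120, 206]), (223, [85, 123, 210]), (225, [89, 127, 212]), (227, [83, 126, 201]), (229, [88, 133, 195]), (231, [85, 131, 187]), (233, [86, 130, 185]), (235, [88, 130, 184]), (237, [89, 135, 190])]
col 5 286 [(200, [88, 123, 208]), (202, [92, 127, 213]), (204, [91, 125, 213]), (206, [91, 126, 215]), (208, [88, 123, 213]), (210, [87, 123, 212]), (212, [88, 123, 212]), (214, [101, 126, 179]), (216, [129, 145, 154]), (218, [129, 144, 151]), (220, [126, 141, 147]), (222, [149, 159, 163]), (224, [153, 193, 232]), (226, [112, 195, 251]), (228, [108, 194, 252])]
```

Call:
send_rows --pt "0 0 0 0.038 -0.035 0.06 1" --pt "0 0 0 0 0 0 1" --pt "0 0 0 0 0 0 1" --pt "0 0 0 0 0 0 1"

```text
t: 25.0
ee_pos: [0.5019, -0.2001, 0.0898]
eef_rot: [0.027, 2.619, 0.011]
wrist_force: [0.5, -0.7, -1.4]
width: 0.219
gripper_force: 98.6
```

```bash
python3 chk.py | head -9; python3 - <<'E'
from h import *
s=sense(); m=R.from_rotvec(s["eef_rot"]).as_matrix()
p=np.array(s["ee_pos"]); h=np.array([-.001,.001,-.0142]); a=np.pi/6
K=np.array([[-np.cos(a),0,-np.sin(a)],[0,1,0],[np.sin(a),0,-np.cos(a)]])
k=lambda q:p+m@(h+K@np.array(q))
c=cam("side"); im=capture("side").astype(int)
for t in(.07,.09,.11,.13,.15):
  o=[]
  for z in(.012,-.028):
    u,v=proj(c,[k((t,0,z))])[0]; ui=int(round(u)); v0=int(round(v))
    g=im[v0-6:v0+7,ui,2]-im[v0-6:v0+7,ui,0]; j=int(np.argmax(np.abs(np.diff(g)))); o.append((round(float(v),1),v0-6+j+.5))
  print(t,o)
# slab and rule still in place: orange in scene vs first
print(s["wrist_force"],s["width"],np.abs(s["qvel"]).max())
E
```

```text
25.0 [ 0.50188698 -0.20014995  0.08980265] [-0.67  0.02 -0.78  0.35  0.32 -0.58]
[[-0.8664  0.0171  0.4991]
 [ 0.0214  0.9998  0.0028]
 [-0.499   0.0131 -0.8665]]
knife axes world
 [[ 1.     0.017  0.001]
 [-0.017  1.    -0.013]
 [-0.001  0.013  1.   ]]
handle [ 0.49566572 -0.20021136  0.10260625] edge [ 0.62362109 -0.20203301  0.0744619 ]
0.07 [(217.6, 217.5), (227.7, 227.5)]
0.09 [(217.3, 216.5), (227.2, 226.5)]
0.11 [(216.9, 216.5), (226.8, 226.5)]
0.13 [(216.5, 215.5), (226.4, 226.5)]
0.15 [(216.1, 216.5), (226.0, 225.5)]
[ 0.01587594 -0.81494616 -1.25159897] 0.21815410320786754 0.0011243199776498414
```

```bash
python3 -c "from cell import hand_in; print(hand_in())"
```

```text
the job is handed in; nothing more can be done
None
```

I handed the job in at about 25 s: the rule lies flush and centred along the slab's near side, and the chef's knife is held level, edge down and square, about 3.5 cm above the slab's middle (closing contact nudged the slab by at most about 0.5 mm; the other knives and bystanders were not re-checked afterwards).

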